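# Push the drip tray home into the espresso machine

## Task

Push the black drip tray along the bench, squarely into the open bay at the front of the stripped-down espresso machine, until its back rests against the stop and it sits fully home. Only push it with the fingers: keep it flat on the bench, never lift or tip it, and leave the cup, jar, coil and screwdriver where they are.

Things in the scene. Friction and masses are not known exactly. Their poses are not given: they have to be found in the camera images.
- tray: loose black drip tray with a slotted steel grate on top, a closed flat-sided block for pushing purposes: 130 mm (its x) by 110 mm (its y) by 34 mm high, about 0.4 kg, sliding on the bench. Origin: centre of its underside. Its y axis points out of its front face (thin steel strip); the opposite (-y) face goes into the bay first.
- machine: fixed grey base of the stripped espresso machine. Origin: on the bench, middle of the bay's mouth; x runs across the mouth. The bay, open above and without a floor of its own (the tray slides on the bench), runs from y = 0 along -y to a flat stop at y = -110 mm. Behind the stop it is 60 mm high; from 144 to 350 mm behind the mouth it is 145 mm high.
- bay_home (a point): point on the bench 55 mm inside the mouth, mid-bay, where the tray's origin lies when home (front face flush with the mouth); axes as the machine's, tray's axes parallel when home. Bay 146 mm wide (8 mm play each side) between walls 44 mm high, 35 mm thick; lead-ins flared by 20 degrees reach 41 mm out of the mouth and widen it to 176 mm.
- cup: loose white espresso cup, 72 mm across, 62 mm high, bystander; origin: centre of its underside.
- jar: loose amber jar with yellow lid, 56 mm across, 85 mm high, bystander; origin: centre of its underside.
- coil: loose black solenoid coil 40 x 36 x 36 mm with a brass stub 20 mm high on top, bystander; origin: centre of its underside.
- screwdriver: loose screwdriver with orange handle lying on the bench along its x, bystander; origin near its middle, on the bench.
Things that resemble listed ones, but are neither listed nor needed, are in the scene too. Several things have the shape of the tray; the one meant has the colours described above.

How it is judged (in metres and radians):
At the end, for the whole second after the job is handed in: The tray is at rest flat on the bench in the bay: its origin within 6 mm of bay_home along the bay and 10 mm across it, square to the bay within 0.06 rad (y of tray in the frame of bay_home between -0.005 and 0.006 m and x of tray in the frame of bay_home between -0.01 and 0.01 m and angle between the y axis of tray and the y axis of bay_home, either way round below 0.06 rad and height (world z) of tray below 0.004 m and angle between tray's own z axis and vertical below 0.05 rad and linear speed of tray below 0.01 m/s); the robot touches nothing.
It fails at once if the tray is lifted off the bench (height (world z) of tray above 0.012 m).
It fails at once if the tray is tipped (angle between tray's own z axis and vertical above 0.15 rad).
It fails at once if the cup, jar, coil or screwdriver is moved by more than 20 mm (distance of any of cup, jar, coil, screwdriver from where it was at the start of the episode above 0.02 m).
It also fails if it takes over 51 s, if anything falls off the work surface, if the arm or the gripper's body presses on something with over 40 N, if the wrist force passes 120 N, or if a joint passes its speed limit or range.

## Robot

A 6-joint arm with a two-finger parallel gripper is mounted at the origin on the work surface. World frame = base frame: x ahead of the robot, y to its left, z up, the work surface at z = 0. Lengths are in mm, angles in rad, forces in N, time in s.
With the tool pointing down it reaches from about 350 to 1000 mm from the base axis. Payload 7.1 kg.
Tool frame: the origin (TCP) lies midway between the tips of the shut fingers; the grasp point (between the pads) lies 19 mm behind it (env.grip_point_offset is the distance from the TCP to the grasp point, in mm); x points along the fingers, y is the direction in which the jaws open and shut, and the axes are right-handed (so a half turn about x gives the same grasp; the last joint's range is limited). The gripper opens to 85 mm and grips with 20 to 120 N. Pads are 22 mm wide; open, the fingers measure 114 mm over their backs; the gripper's body (76 mm by 85 mm) begins 54 mm behind the grasp point. The pads swing forward as they close: fully open they stand 13 mm farther back than shut.
Start: joints at [1.106, 0.423, 1.63, -0, 1.089, -0.019], TCP at [269.455, 563.914, 192.219] pointing down, gripper open.
Joint ranges: [-3, 3], [-0.9, 2.11], [0.09, 2.58], [-1.31, 4.45], [0.11, 2.69], [-2.54, 2.54]. Speed limits (rad/s): [2.39, 2.39, 3.01, 3.14, 3.14, 3.14].

## Interface

Orientations are given as a rotation vector (axis times angle).
In Python, from station import env, optics, finish_job, nets gives the robot as it stands. The module is installed in compiled form; this text tells all that it offers.
- The arm moves only by the shell command python3 -m pendant 'ROWS' [FORCE]. ROWS is JSON, a list of rows, each a list of 5 numbers: the shift along the tool's x, y, z normalised to -1 to 1, where 1 is 20 mm, then the turn about the tool's x normalised to -1 to 1, where 1 is 4 degrees, then the opening, from -1 (shut) to 1 (fully open), so that 0 is half open. A call has 1 to 12 rows; each row shifts and turns the commanded pose from where the row before left it, along the tool's axes as they then stand; what a row does not reach is not made up. A row lasts 1/12 s, in which the tool goes at most 41.7 mm and 7.16 degrees, less where a joint would pass 70% of its speed; a pose out of reach is approached as far as the arm can. A call with a number of a shift or a turn outside -1 to 1 is refused whole. A call with a gripper value outside its range is refused whole. The fingers move at their own pace and stop on an object; FORCE is the grip in N (left out, the last holds). Time passes only in rows, so rows that do not move let the fingers close. It gives the time, the measured TCP pose, the force and the opening at its end, in the units of the state.
- env.sense(): the state, without advancing time (a new reading comes with each control period).
- optics.capture(name): name is "scene" or "side" or "wrist"; returns (picture, depth): 420x560x3 uint8, red, green, blue; 420x560 float32, mm along the optical axis (not along the pixel's ray), 0 where there is no reading.
- optics.calibration(name): a dict with "fov_y" (degrees; the focal length in pixels is half the picture's height over the tangent of half this angle, whatever the lens; pixels are square), "cx", "cy" (the principal point, pixels), "cam_to_world" (4x4, takes a point from camera to world coordinates). Camera axes: x right, y down, z forward; pixel columns grow to the right and rows downward; lengths in mm; the calibration is good to about 2 mm. The wrist camera is an equidistant fisheye: a pixel r from the principal point sees the ray r / f radians off the axis. A picture is of the moment at which its call begins: read the wrist's pose just before it. calibration takes no time and is no camera call; for the wrist camera it gives the pose at the moment of the call.
- finish_job(): hands the job in, once; it reports no verdict.
Trained networks look in the newest picture that a camera, given by its name, has taken for a name from the list of things; names that differ only in an ending like _2 or _b are one class to them, and where a whole thing is asked for, a point or a joint stands for the part that bears it (a point fixed in the world has none). Each returns a list of dicts, best first, with "conf" (0 to 1); they miss things now and then, are a little off and sometimes report something else, mostly with a low value. They report only what shows in the picture. A call takes as long as a camera call. They do not tell look-alikes from the thing itself.
- nets.cut_out(thing, camera): "mask" (420x560 bool, what is visible of it) and "at" ([column, row] in pixels, amid what is visible of it).
The state is a dict: "t": time; "joints": joint angles; "dq": joint speeds; "tau": joint torques, N m; "eef_pos": TCP position; "tcp_rot": TCP orientation; "force": force on the tool from outside, world axes, zero at the start; "ft_torque": the same for the moment, N m; "width": finger opening in mm.
Only numpy, scipy, OpenCV 4.12 (cv2) and the standard library are available. Lean on these libraries where they do the work, as an engineer would, in place of code of your own. Each camera call takes 0.05 s, during which the arm holds its last target. There are 200 camera calls.

## Working session

There is one attempt and no reset: what is moved stays moved. The work goes in short steps, Python scripts to look and compute and a shell command to move; the robot and the scene stay as the last step left them, time stands still between calls to the robot, and variables do not carry over. Pictures are saved under pics/ and viewed, about 8 in all and at most 12, crops included, and the job is handed in when it is done.

```bash
mkdir -p pics; cat > h.py <<'E'
import numpy as np, cv2
from station import env, optics, nets
def cap(n):
    p,d=optics.capture(n); return p,d,optics.calibration(n)
def save(n,p): cv2.imwrite('pics/'+n,p[:,:,::-1])
def world(d,c,cols,rows):
    f=210/np.tan(np.radians(c['fov_y'])/2); z=d[rows,cols]
    P=np.stack([(cols-c['cx'])/f*z,(rows-c['cy'])/f*z,z,np.ones_like(z)],-1)
    return (P@np.array(c['cam_to_world']).T)[...,:3]
E
python3 - <<'E'
from h import *
for n in ('scene','side'):
    p,d,c=cap(n); save(n+'0.png',p); np.savez(n+'0.npz',p=p,d=d)
    print(n,np.round(np.array(c['cam_to_world']),2).tolist(),c['fov_y'])
    for t in ('tray','machine','cup','jar','coil','screwdriver'):
        for r in nets.cut_out(t,n):
            m=r['mask']&(d>0); rr,cc=np.nonzero(m)
            if len(rr): print(n,t,round(r['conf'],2),np.round(r['at']),np.round(np.median(world(d,c,cc,rr),0)),len(rr))
s=env.sense();print(s['t'],s['tcp_rot'],s['eef_pos'])
E
```

```text
scene [[-0.37, 0.71, -0.6, 1195.94], [0.93, 0.29, -0.23, 423.27], [0.01, -0.64, -0.77, 886.53], [0.0, 0.0, 0.0, 1.0]] 44.2942362646685
scene tray 0.9 [377. 158.] [308. 327.  35.] 2365
scene tray 0.85 [229. 311.] [806. 177.  35.] 4250
scene tray 0.84 [290. 160.] [404. 139.  35.] 2454
scene tray 0.62 [260. 225.] [594. 150.  35.] 3063
scene tray 0.61 [124. 257.] [785. -46.  62.] 1231
scene machine 0.64 [ 97. 159.] [ 603. -212.   81.] 15946
scene cup 0.82 [378. 273.] [616. 415.  37.] 1407
scene cup 0.58 [126. 258.] [785. -46.  62.] 1230
scene jar 0.93 [126. 256.] [785. -46.  62.] 1208
scene coil 0.89 [238. 148.] [394.  -3.  34.] 397
scene screwdriver 0.7 [379. 202.] [432. 363.  21.] 607
side [[0.97, -0.17, 0.17, 355.35], [-0.24, -0.72, 0.65, -493.49], [0.01, -0.67, -0.74, 801.16], [0.0, 0.0, 0.0, 1.0]] 54.935834170423306
side tray 0.82 [379. 205.] [786. 157.  33.] 1872
side tray 0.81 [231. 245.] [387. 115.  33.] 2304
side tray 0.67 [306. 225.] [575. 127.  33.] 2077
side tray 0.61 [183. 194.] [291. 305.  33.] 1821
side machine 0.73 [359. 361.] [ 557. -240.  106.] 14695
side cup 0.91 [294. 151.] [628. 400.  40.] 567
side jar 0.8 [412. 270.] [763. -72.  61.] 876
side coil 0.59 [238. 292.] [382. -20.  34.] 396
side screwdriver 0.69 [234. 183.] [423. 342.  21.] 236
0.7 [ 0.34964076  1.5423619  -0.34951465] [269.45144162 563.94090366 192.26926364]
```

View pics/scene0.png

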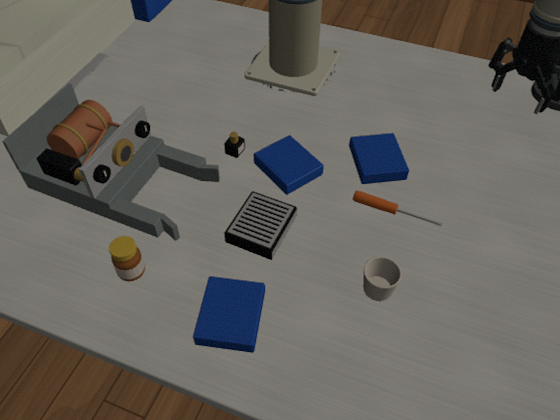

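View pics/side0.png

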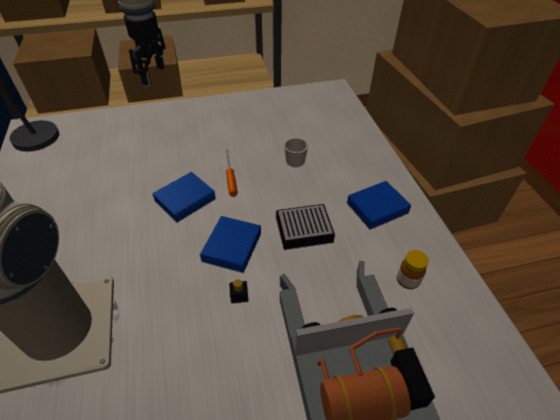

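Tray candidates in the scene picture: three blue blocks at (290,160), (377,158) and (229,311), and a black one with a steel grate at (260,225). Only the last fits the description; I'll confirm it in a crop. The bay opens toward it, between arms ending at (215,172) and (172,232).

```bash
python3 - <<'E'
from h import *
rows,cols=np.mgrid[0:420,0:560]
im=[]
for n,at in (('scene',(260,225)),('side',(306,225))):
    z=np.load(n+'0.npz'); d=z['d'];p=z['p'];c=optics.calibration(n)
    W=world(d,c,cols,rows)
    x,y,h=W[...,0],W[...,1],W[...,2]
    m=(d>0)&(h>28)&(h<42)&(np.hypot(x-590,y-140)<95)
    k,l=cv2.connectedComponents(m.astype(np.uint8)); m=l==np.bincount(l[m]).argmax()
    P=W[m][:,:2].astype(np.float32); print(n,'tray rect',cv2.minAreaRect(P),h[m].mean())
    # walls
    m=(d>0)&(h>39)&(h<50)&(x>480)&(x<760)&(y>-150)&(y<75)
    k,l,st,ce=cv2.connectedComponentsWithStats(m.astype(np.uint8))
    for i in range(1,k):
        if st[i,4]>150:
            Q=W[l==i][:,:2].astype(np.float32); print(' wall',st[i,4],[np.round(a,2) for a in cv2.minAreaRect(Q)],np.median(h[l==i]))
    m=(d>0)&(h>54)&(h<65)&(x>450)&(x<760)&(y>-250)&(y<75)
    Q=W[m][:,:2]; print(' stop pts',Q.shape, Q.mean(0))
    a,b=at; im.append(cv2.resize(p[b-55:b+55,a-75:a+75],(600,440),interpolation=cv2.INTER_CUBIC)[:300])
    # top-down ortho
    o=np.zeros((300,400,3),np.uint8)
    ok=(d>0)&(h>-10)
    u=((750-x)/1.0).astype(int); v=((260-y)/1.0).astype(int)
    # raster at 1mm: col = 800-x.. 
    u=(800-x).astype(int)//1; v=(250-y).astype(int)
    o=np.zeros((450,400,3),np.uint8); ok&=(u>=0)&(u<400)&(v>=0)&(v<450)
    o[v[ok],u[ok]]=p[ok]; im.append(cv2.dilate(o,np.ones((3,3)))) if 0 else None
    im=[i for i in im if i is not None]
save('crop.png',np.vstack(im))
E
```

```text
scene tray rect ((580.6050415039062, 145.0406494140625), (111.57127380371094, 132.55125427246094), 86.7025375366211) 35.31639343983209
 wall 475 [array([492.32, -75.1 ]), array([149.76,  24.47]), np.float64(89.88)] 44.48380689446367
 wall 793 [array([665.55, -78.74]), array([143.34,  37.87]), np.float64(87.72)] 44.55161018927777
 stop pts (1521, 2) [ 590.58124625 -177.31224067]
side tray rect ((578.6971435546875, 142.8373260498047), (112.41680908203125, 130.5806121826172), 86.60304260253906) 33.37863603918854
 wall 668 [array([664.8 , -77.74]), array([134.98,  36.07]), np.float64(88.1)] 42.86238249023654
 wall 493 [array([491.23, -70.4 ]), array([137.25,  22.37]), np.float64(89.93)] 42.88910977019543
 stop pts (2482, 2) [ 552.59349754 -218.62292457]
```

View pics/crop.png

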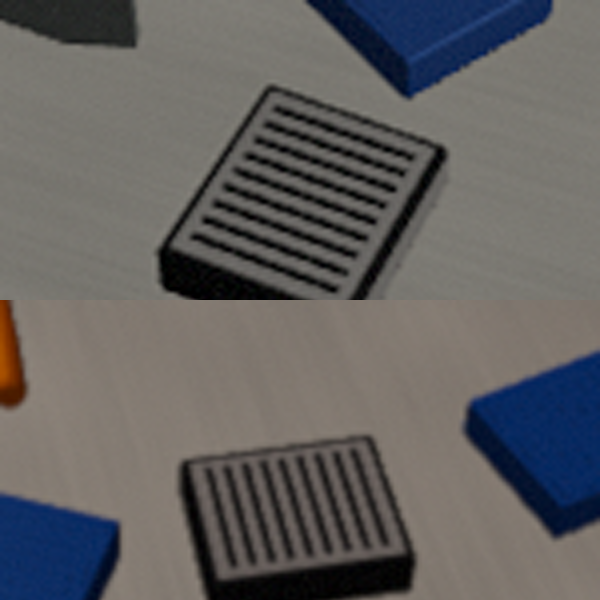

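The crop confirms it: black body, slotted steel grate. Next, the bay's axis and mouth from wall slices.

```bash
python3 - <<'E'
from h import *
rows,cols=np.mgrid[0:420,0:560]
for n in ('scene','side'):
    z=np.load(n+'0.npz'); d=z['d'];c=optics.calibration(n)
    W=world(d,c,cols,rows); x,y,h=W[...,0],W[...,1],W[...,2]
    m=(d>0)&(h>38)&(h<50)&(x>450)&(x<720)
    print(n)
    for y0 in range(-160,30,10):
        k=m&(abs(y-y0-5)<5); a=x[k&(x<580)]; b=x[k&(x>580)]
        f=lambda q:(round(float(np.percentile(q,1)),1),round(float(np.percentile(q,99)),1),len(q)) if len(q)>5 else None
        print(y0+5,f(a),f(b))
    m=(d>0)&(h>50)&(h<66)&(y>-260)&(y<0)
    print('stop front', [(x0,round(float(np.percentile(y[m&(abs(x-x0)<6)],97)),1)) for x0 in range(520,660,12) if (m&(abs(x-x0)<6)).sum()>5])
E
```

```text
scene
-155 (465.6, 576.5, 124) (581.3, 680.7, 163)
-145 (465.2, 499.7, 51) (645.5, 681.4, 60)
-135 (464.3, 501.1, 53) (646.2, 681.2, 66)
-125 (466.5, 501.2, 54) (647.1, 681.2, 66)
-115 (467.0, 500.2, 52) (647.6, 682.6, 68)
-105 (466.0, 502.7, 52) (647.9, 681.8, 63)
-95 (467.5, 502.0, 53) (649.0, 682.6, 67)
-85 (466.2, 501.5, 46) (649.8, 683.2, 72)
-75 (468.5, 503.3, 56) (647.9, 684.3, 68)
-65 (468.2, 504.2, 59) (649.8, 683.8, 66)
-55 (467.5, 503.0, 52) (648.3, 683.4, 70)
-45 (467.7, 503.3, 53) (650.0, 683.1, 49)
-35 (488.8, 502.7, 27) (653.8, 668.2, 29)
-25 (482.8, 498.4, 27) (659.5, 672.4, 27)
-15 (483.3, 496.8, 26) (661.2, 676.4, 32)
-5 (480.5, 493.1, 28) (666.4, 674.3, 9)
5 None None
15 None None
25 None None
stop front [(520, -152.2), (532, -152.5), (544, -152.9), (556, -153.1), (568, -154.0), (580, -154.1), (592, -155.4), (604, -155.4), (616, -156.0), (628, -156.1), (640, -156.1), (652, -157.2)]
side
-155 None None
-145 (464.3, 477.6, 21) (644.7, 658.1, 10)
-135 (464.6, 495.5, 63) (645.5, 679.2, 65)
-125 (465.3, 499.2, 80) (646.6, 679.5, 70)
-115 (465.5, 499.2, 77) (646.9, 680.4, 68)
-105 (465.8, 499.9, 73) (646.3, 680.6, 70)
-95 (466.3, 500.7, 72) (647.1, 681.2, 66)
-85 (466.5, 500.6, 71) (647.6, 680.9, 65)
-75 (467.0, 501.0, 71) (647.6, 681.8, 59)
-65 (467.5, 501.0, 70) (647.4, 681.9, 63)
-55 (467.5, 502.1, 65) (648.5, 682.4, 63)
-45 (467.9, 501.7, 56) (649.5, 671.7, 27)
-35 (486.8, 500.5, 25) (654.1, 667.0, 18)
-25 (483.3, 498.3, 24) (658.0, 669.8, 19)
-15 (480.5, 494.6, 25) (662.1, 674.1, 20)
-5 (479.4, 491.1, 18) None
5 None None
15 None None
25 None None
stop front [(520, -199.2), (532, -199.7), (544, -200.2), (556, -200.5), (568, -200.5), (580, -210.1), (592, -206.7), (604, -203.1), (616, -202.8), (628, -203.2), (640, -203.5), (652, -204.0)]
```

```bash
cat > g.py <<'E'
from h import *
from scipy.spatial.transform import Rotation as R
def go(x,y,z,yaw_deg=-2.1):
    """needed: shift in tool units (20mm) in current axes, and turn about tool x (4deg units) so that tool z or -z lies along bay out-dir"""
    s=env.sense(); r=R.from_rotvec(s['tcp_rot']); M=r.as_matrix()
    print('t',s['t'],'pos',np.round(s['eef_pos'],1),'F',np.round(s['force'],1),'w',s['width']); print(np.round(M,3).tolist())
    yx=np.array([np.cos(np.radians(yaw_deg)),np.sin(np.radians(yaw_deg)),0])
    for sg in (1,-1):
        v=M.T@(yx*sg); print('turn units',np.round(np.degrees(np.arctan2(v[2],v[1]))/4,2))
    print('shift units',np.round(M.T@(np.array([x,y,z])-s['eef_pos'])/20,2))
E
python3 -c "
from g import *
go(587,260,120)"
```

```text
t 0.7 pos [269.5 563.9 192.3] F [-0.1  0.2  0. ] w 85.08816988576991
[[0.0, 0.431, 0.902], [0.0, 0.902, -0.431], [-1.0, 0.0, 0.0]]
turn units 16.64
turn units -28.36
shift units [ 3.61 -6.87 20.88]
```

```bash
python3 -m pendant '[[0.1,-0.33,1,0,0.5],[0.1,-0.33,1,0,0.5],[0.1,-0.33,1,0,0.5],[0.1,-0.33,1,0,0.5],[0.1,-0.33,1,0,0.5],[0.1,-0.33,1,0,0.5],[0.1,-0.33,1,0,0.5],[0.1,-0.33,1,0,0.5],[0.1,-0.33,1,0,0.5],[0.1,-0.33,1,0,0.5],[0.1,-0.33,1,0,0.5],[0.1,-0.33,1,0,0.5]]'
python3 -m pendant '[[0.2,-0.32,1,0,0.5],[0.2,-0.32,1,0,0.5],[0.2,-0.32,1,0,0.5],[0.2,-0.32,1,0,0.5],[0.2,-0.32,1,0,0.5],[0.2,-0.32,1,0,0.5],[0.2,-0.32,1,0,0.5],[0.2,-0.32,1,0,0.5],[0.2,-0.32,0.9,0,0.5]]'
python3 -m pendant '[[0,0,0,1,0.5],[0,0,0,1,0.5],[0,0,0,1,0.5],[0,0,0,1,0.5],[0,0,0,1,0.5],[0,0,0,1,0.5],[0,0,0,1,0.5],[0,0,0,1,0.5],[0,0,0,1,0.5],[0,0,0,1,0.5],[0,0,0,1,0.5],[0,0,0,1,0.5]]'
python3 -m pendant '[[0,0,0,1,0.5],[0,0,0,1,0.5],[0,0,0,1,0.5],[0,0,0,1,0.5],[0,0,0,0.6,0.5],[0,0,0,0,0.5],[0,0,0,0,0.5]]'
python3 -c "
from g import *
go(582,240,5)"
```

```text
t: 1.7
eef_pos: [452.6, 388.2, 168.2]
tcp_rot: [0.35, 1.542, -0.35]
force: [1.0, 0.0, -0.1]
width: 64.0
t: 2.45
eef_pos: [588.6, 259.4, 132.1]
tcp_rot: [0.35, 1.542, -0.35]
force: [-0.4, 0.1, -0.7]
width: 64.1
t: 3.45
eef_pos: [587.6, 260.3, 132.2]
tcp_rot: [0.998, 1.33, -0.998]
force: [0.8, -0.4, 0.3]
width: 64.0
t: 4.03
eef_pos: [587.6, 260.3, 132.2]
tcp_rot: [1.233, 1.194, -1.233]
force: [0.6, 0.5, 0.2]
width: 63.8
t 4.0333 pos [587.6 260.3 132.2] F [0.6 0.5 0.2] w 63.76794712067815
[[0.0, 0.999, -0.032], [0.0, -0.032, -0.999], [-1.0, 0.0, -0.0]]
turn units 0.06
turn units -44.94
shift units [ 6.36 -0.25  1.02]
```

```bash
python3 -m pendant '[[1,-0.1,0,0.06,0.5],[1,-0.1,0,0,0.5],[1,-0.05,0,0,0.5],[1,0,0,0,0.5],[1,0,0,0,0.5],[1,0,0,0,0.5],[0.3,0,0,0,0.5],[0,0,0,0,0.5],[0,0,0,0,0.5]]'
python3 - <<'E'
from g import *
go(582,240,6)
for n in ('scene','wrist'):
    p,d,c=cap(n); save(n+'1.png',p)
E
```

```text
t: 4.78
eef_pos: [582.8, 260.5, 6.5]
tcp_rot: [1.237, 1.191, -1.237]
force: [0.4, -0.7, 0.2]
width: 64.2
t 4.7833 pos [582.8 260.5   6.5] F [ 0.4 -0.7  0.2] w 64.2067426485365
[[0.0, 0.999, -0.037], [-0.0, -0.037, -0.999], [-1.0, 0.0, 0.0]]
turn units -0.01
turn units 44.99
shift units [ 0.03 -0.    1.03]
```

View pics/scene1.png

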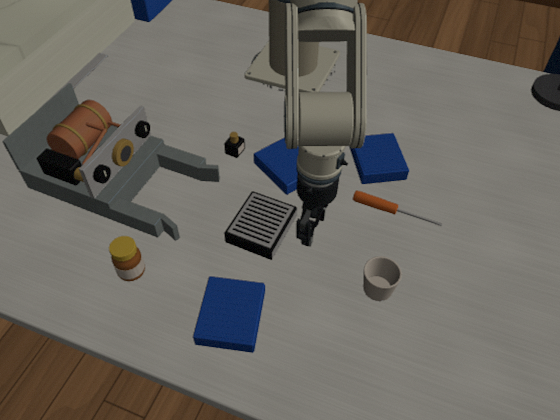

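```bash
python3 -m pendant '[[0,0,0.5,0,0.5],[0,0,0.5,0,0.5],[0,0,0.4,0,0.5],[0,0,0.4,0,0.5],[0,0,0.3,0,0.5],[0,0,0.3,0,0.5],[0,0,0.3,0,0.5],[0,0.02,0.3,0,0.5],[0,0.02,0.4,0,0.5],[0,0.02,0.4,0,0.5],[0,0.02,0.4,0,0.5],[0,0.02,0.4,0,0.5]]'
python3 -m pendant '[[0,0.02,0.4,0,0.5],[0,0.02,0.4,0,0.5],[0,0.02,0.4,0,0.5],[0,0.02,0.4,0,0.5],[0,0.02,0.4,0,0.5],[0,0,0.3,0,0.5],[0,0,0.2,0,0.5],[0,0,0.1,0,0.5],[0,0,0,0,0.5]]'
cat > m.py <<'E'
from g import *
import sys
rows,cols=np.mgrid[0:420,0:560]
s=env.sense(); print(s['t'],np.round(s['eef_pos'],1),np.round(s['force'],1))
u=np.array([0.037,0.999]); v=np.array([0.999,-0.037]); mouth=np.array([576.5,-44.])
for n in ('scene','side'):
    p,d,c=cap(n); save(n+sys.argv[1]+'.png',p); W=world(d,c,cols,rows); h=W[...,2]
    rs=nets.cut_out('tray',n)
    for r in rs:
        m=r['mask']&(d>0)&(h>27)&(h<39); Q=W[m][:,:2]
        if len(Q)<100: continue
        med=np.median(Q,0)
        if abs(med[0]-578)>60: continue
        k,l=cv2.connectedComponents(m.astype(np.uint8)); m=l==np.bincount(l[m]).argmax()
        Q=W[m][:,:2].astype(np.float32); q=cv2.minAreaRect(Q); e=np.array(q[0])-mouth
        print(n,round(r['conf'],2),np.round(q[0],1),np.round(q[1],1),round(q[2],1),'bay x,y of centre',np.round(e@v,1),np.round(e@u,1),'y ext',np.round(np.percentile((Q-mouth)@u,[1,99]),1),'x ext',np.round(np.percentile((Q-mouth)@v,[1,99]),1),h[m].mean())
E
python3 m.py 2
```

```text
t: 5.88
eef_pos: [581.1, 167.6, 6.2]
tcp_rot: [1.237, 1.191, -1.237]
force: [-0.6, 0.1, 0.6]
width: 64.6
t: 6.63
eef_pos: [581.1, 116.0, 6.2]
tcp_rot: [1.238, 1.191, -1.238]
force: [0.4, 0.9, -0.8]
width: 63.7
6.6333 [581.1 116.    6.2] [ 0.4  0.9 -0.8]
scene 0.62 [579.9 145. ] [111.6 133.7] 86.6 bay x,y of centre -3.5 188.9 y ext [136.6 243.7] x ext [-66.3  61.4] 35.11526903261989
side 0.55 [578.4 139.9] [106.7 129.9] 86.2 bay x,y of centre -4.9 183.8 y ext [131.8 227.4] x ext [-69.   56.4] 33.2506393910681
```

View pics/scene2.png

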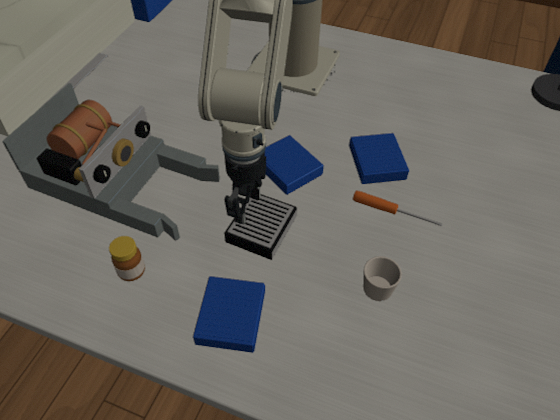

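```bash
python3 - <<'E'
from h import *
rows,cols=np.mgrid[0:420,0:560]
im=[]
for n,(a,b) in (('scene',(245,205)),('side',(306,215))):
    p,d,c=cap(n); W=world(d,c,cols,rows)
    f=210/np.tan(np.radians(c['fov_y'])/2)
    q=np.linalg.inv(np.array(c['cam_to_world']))@np.array([581.1,116,6.2,1]); print(n,'tcp px',q[0]/q[2]*f+c['cx'],q[1]/q[2]*f+c['cy'])
    im.append(cv2.resize(p[b-50:b+50,a-65:a+65],(390,300),interpolation=cv2.INTER_CUBIC))
    w=W[b-50:b+50,a-65:a+65].reshape(-1,3); 
    dark=(w[:,2]>42)&(w[:,2]<140)&(abs(w[:,0]-580)<90)&(w[:,1]>40)
    w=w[dark]
    for z0 in range(42,130,10):
        k=w[(w[:,2]>=z0)&(w[:,2]<z0+10)]
        if len(k)>3: print(z0,len(k),np.round(k.min(0)),np.round(k.max(0)))
p,d,c=cap('wrist'); im.append(cv2.resize(p,(390,300)))
save('crop3.png',np.vstack([np.hstack(im[:2]),np.hstack([im[2],im[2]*0])]))
s=env.sense();print(s['joints'],s['width'],s['eef_pos'])
E
```

```text
scene tcp px 248.27056745836586 223.7260141190895
52 34 [545. 107.  53.] [624. 128.  62.]
62 66 [544. 108.  62.] [627. 128.  72.]
72 52 [544. 107.  72.] [627. 128.  82.]
82 34 [540. 115.  83.] [626. 128.  92.]
92 44 [517. 101.  93.] [642. 130. 102.]
102 95 [515. 100. 102.] [646. 132. 112.]
112 104 [514. 101. 112.] [646. 133. 122.]
122 95 [515.  96. 122.] [647. 134. 132.]
side tcp px 307.3415816739014 236.4668829310926
52 32 [535. 102.  52.] [623. 123.  62.]
62 39 [534. 102.  62.] [624. 127.  72.]
72 40 [534. 102.  72.] [624. 121.  82.]
82 31 [530. 101.  82.] [622. 120.  92.]
92 84 [516. 100.  93.] [642. 128. 102.]
102 118 [515.  99. 102.] [643. 129. 112.]
112 136 [514.  95. 112.] [644. 131. 122.]
122 110 [513.  96. 122.] [646. 127. 132.]
[1.78068760e-01 6.38220585e-01 1.79377829e+00 5.08615321e-05
 7.09552937e-01 2.15712662e-01] 63.95343759463279 [581.14104508 116.69352302   6.20651032]
```

View pics/crop3.png

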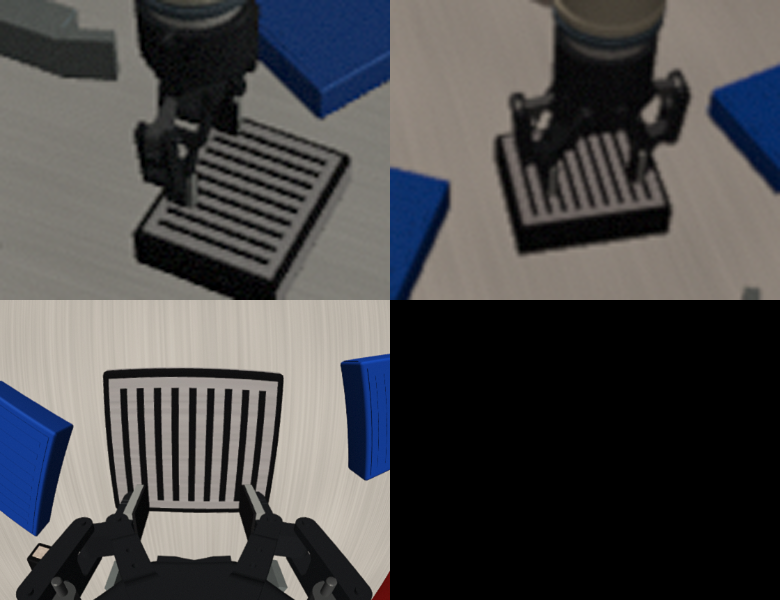

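The fingers passed over the tray without touching it: the picture shows the tips at about z = 50, not the 6–16 that the pose implies. I'll back off and measure tip height against the bare bench.

```bash
python3 -m pendant '[[0,-0.1,-1,0,0.5],[0,-0.08,-1,0,0.5],[0,0,-1,0,0.5],[0,0,-1,0,0.5],[0,0,-1,0,0.5],[0,0,-1,0,0.5],[0,0,-0.6,0,0.5],[0,0,0,0,0.5],[0,0,0,0,0.5]]'
cat > tip.py <<'E'
from h import *
rows,cols=np.mgrid[0:420,0:560]
s=env.sense(); e=s['eef_pos']; print(np.round(e,1),np.round(s['force'],1),s['width'])
for n in ('scene','side'):
    p,d,c=cap(n); W=world(d,c,cols,rows)
    m=(d>0)&(abs(W[...,0]-e[0])<75)&(abs(W[...,1]-e[1])<25)&(W[...,2]>4)&(W[...,2]<110)
    z=W[m]; print(n,[(a,int(((z[:,2]>=a)&(z[:,2]<a+6)).sum())) for a in range(4,100,6)])
    k=z[z[:,2]<z[:,2].min()+15]; print(k.min(0),k.max(0))
E
python3 tip.py
```

```text
t: 7.73
eef_pos: [582.3, 248.6, 6.1]
tcp_rot: [1.236, 1.192, -1.237]
force: [-0.8, -0.6, -0.0]
width: 63.9
[582.3 248.6   6.1] [-0.8 -0.6 -0. ] 63.904459610410484
scene [(4, 22), (10, 0), (16, 0), (22, 0), (28, 0), (34, 0), (40, 0), (46, 1), (52, 13), (58, 25), (64, 31), (70, 22), (76, 11), (82, 7), (88, 7), (94, 17)]
[511.57799705 225.02138071   4.02324746] [647.71796753 273.53883779   5.8208151 ]
side [(4, 0), (10, 0), (16, 0), (22, 0), (28, 0), (34, 0), (40, 0), (46, 3), (52, 14), (58, 16), (64, 24), (70, 22), (76, 23), (82, 20), (88, 17), (94, 37)]
[534.72713386 231.54568745  49.9062762 ] [623.88867865 258.72938011  64.87086277]
```

Both views agree: the tips are at z ≈ 49, so the reported TCP height reads about 35 mm low. I'll go down by what the cameras show, watching the force.

```bash
python3 -m pendant '[[0.5,0,0,0,0.5],[0.5,0,0,0,0.5],[0.4,0,0,0,0.5],[0.1,0,0,0,0.5],[0,0,0,0,0.5],[0,0,0,0,0.5]]'; python3 tip.py
```

```text
t: 8.33
eef_pos: [582.4, 248.2, -24.3]
tcp_rot: [1.237, 1.191, -1.238]
force: [0.7, -1.2, -0.5]
width: 64.1
[582.4 248.2 -24.3] [ 0.7 -1.2 -0.5] 64.06193728555812
scene [(4, 16), (10, 0), (16, 2), (22, 13), (28, 18), (34, 30), (40, 19), (46, 12), (52, 10), (58, 7), (64, 15), (70, 31), (76, 46), (82, 32), (88, 55), (94, 39)]
[516.06304552 223.97260684   4.07806981] [656.37460757 272.48762703   6.98133002]
side [(4, 0), (10, 0), (16, 2), (22, 14), (28, 18), (34, 19), (40, 20), (46, 20), (52, 25), (58, 15), (64, 41), (70, 83), (76, 41), (82, 56), (88, 73), (94, 57)]
[537.30157691 233.14414251  20.23363435] [625.61179376 253.45394583  34.94054893]
```

```bash
python3 -m pendant '[[0.3,0,0,0,0.5],[0.1,0,0,0,0.5],[0,0,0.4,0,0.5],[0,0,0.4,0,0.5],[0,0,0.3,0,0.5],[0,0,0.3,0,0.5],[0,0,0.3,0,0.5],[0,0,0.3,0,0.5],[0,0.02,0.3,0,0.5],[0,0.02,0.4,0,0.5],[0,0.02,0.4,0,0.5],[0,0.02,0.4,0,0.5]]'
python3 -m pendant '[[0,0.02,0.4,0,0.5],[0,0.02,0.4,0,0.5],[0,0.02,0.4,0,0.5],[0,0.02,0.4,0,0.5],[0,0.02,0.4,0,0.5],[0,0.02,0.4,0,0.5],[0,0,0.3,0,0.5],[0,0,0.2,0,0.5],[0,0,0.1,0,0.5],[0,0,0,0,0.5]]'
python3 m.py 4
```

```text
t: 9.43
eef_pos: [581.7, 177.8, -31.7]
tcp_rot: [1.237, 1.191, -1.237]
force: [-0.2, 3.4, 1.4]
width: 64.2
t: 10.27
eef_pos: [581.4, 117.7, -31.9]
tcp_rot: [1.237, 1.191, -1.238]
force: [0.2, 1.2, -0.2]
width: 63.9
10.2667 [581.4 117.7 -31.9] [ 0.2  1.2 -0.2]
scene 0.87 [581.   49.7] [109.6 135.4] 89.1 bay x,y of centre 1.0 93.8 y ext [ 41.1 147.8] x ext [-59.7  66.2] 35.238549750459235
side 0.92 [579.8  49. ] [113.8 129.8] 87.6 bay x,y of centre -0.2 93.0 y ext [ 38.6 146.1] x ext [-63.8  62.4] 33.4827286069064
```

View pics/scene4.png

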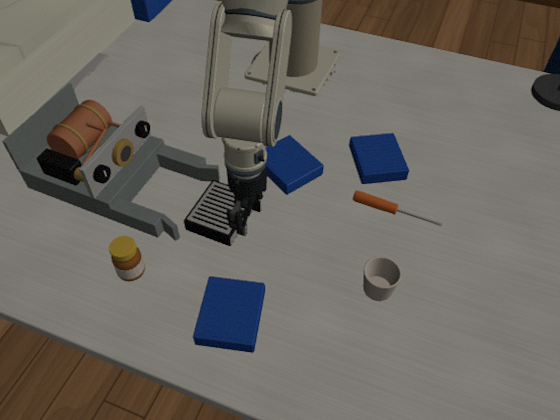

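The tray now moves with the fingers, is centred on the bay axis within about 1 mm, and has 148 mm to go. Continuing.

```bash
python3 -m pendant '[[0,0,0.3,0,0.5],[0,0,0.4,0,0.5],[0,0,0.4,0,0.5],[0,0,0.4,0,0.5],[0,0,0.4,0,0.5],[0,0,0.4,0,0.5],[0,0,0.4,0,0.5],[0,0,0.4,0,0.5],[0,0,0.4,0,0.5],[0,0,0.4,0,0.5],[0,0,0.4,0,0.5],[0,0,0.3,0,0.5]]'
python3 -m pendant '[[0,0,0.3,0,0.5],[0,0,0.3,0,0.5],[0,0,0.3,0,0.5],[0,0,0.3,0,0.5],[0,0,0.3,0,0.5],[0,0,0.3,0,0.5],[0,0,0.2,0,0.5],[0,0,0.2,0,0.5],[0,0,0.1,0,0.5],[0,0,0,0,0.5]]'
python3 m.py 5
```

```text
t: 11.47
eef_pos: [578.0, 25.5, -31.8]
tcp_rot: [1.237, 1.191, -1.237]
force: [-0.6, 1.7, -1.4]
width: 64.4
t: 12.3
eef_pos: [576.4, -20.1, -31.7]
tcp_rot: [1.237, 1.191, -1.237]
force: [-0.5, -0.1, -0.2]
width: 63.7
12.3 [576.4 -20.1 -31.7] [-0.5 -0.1 -0.2]
scene 0.8 [577.2 -85.9] [111.2 129.2] 87.3 bay x,y of centre 2.2 -41.8 y ext [-96.5  10.9] x ext [-56.3  65.4] 35.49146759207144
side 0.64 [575.6 -85.8] [103.9 129.9] 87.9 bay x,y of centre 0.6 -41.8 y ext [-90.8   8.5] x ext [-63.3  63.1] 33.92811932431837
```

```bash
python3 -m pendant '[[0,0,0.2,0,0.5],[0,0,0.15,0,0.5],[0,0,0.1,0,0.5],[0,0,0.05,0,0.5],[0,0,0,0,0.5]]'; python3 -m pendant '[[0,0,0.05,0,0.5],[0,0,0.05,0,0.5],[0,0,0,0,0.5]]';python3 -m pendant '[[0,0,0.05,0,0.5],[0,0,0,0,0.5]]'
```

```text
t: 12.92
eef_pos: [576.0, -29.8, -31.7]
tcp_rot: [1.237, 1.191, -1.237]
force: [0.4, 0.7, 0.5]
width: 64.0
t: 13.17
eef_pos: [576.0, -31.6, -31.7]
tcp_rot: [1.237, 1.191, -1.237]
force: [-0.2, 1.6, 2.3]
width: 64.4
t: 13.33
eef_pos: [575.9, -32.6, -31.7]
tcp_rot: [1.237, 1.191, -1.237]
force: [0.6, 2.9, 0.8]
width: 63.9
```

```bash
python3 -m pendant '[[0,0,0.05,0,0.5],[0,0,0,0,0.5]]'; python3 -m pendant '[[0,0,0.05,0,0.5],[0,0,0,0,0.5]]';python3 -m pendant '[[0,0,0.05,0,0.5],[0,0,0,0,0.5]]'; python3 m.py 6
```

```text
t: 13.5
eef_pos: [575.9, -32.7, -31.7]
tcp_rot: [1.238, 1.192, -1.237]
force: [1.1, 8.5, 1.9]
width: 64.1
t: 13.67
eef_pos: [575.9, -32.7, -31.7]
tcp_rot: [1.239, 1.192, -1.236]
force: [0.0, 14.4, 2.2]
width: 64.0
t: 13.83
eef_pos: [575.9, -32.7, -31.7]
tcp_rot: [1.24, 1.193, -1.236]
force: [1.2, 21.1, 2.1]
width: 64.0
13.8333 [575.9 -32.7 -31.7] [ 1.2 21.1  2.1]
scene 0.61 [ 577.2 -101.2] [114.  129.5] 89.3 bay x,y of centre 2.8 -57.2 y ext [-111.7   -1.8] x ext [-55.1  65.2] 35.49540169068168
side 0.62 [575.3 -91.1] [ 92.6 129.5] 88.0 bay x,y of centre 0.5 -47.1 y ext [-91.3  -3.8] x ext [-63.1  63.6] 33.98026691683864
```

The tray is against a hard stop: the TCP holds at -32.7 while the force rises to 21 N. That matches the predicted -33. Now I'll retreat and check with the view clear.

```bash
python3 -m pendant '[[0,0,-0.2,0,0.5],[0,0,-0.5,0,0.5],[0,0,-1,0,0.5],[0,0,-1,0,0.5],[0,0,-1,0,0.5],[0,0,-1,0,0.5],[-1,0,-1,0,0.5],[-1,0,-1,0,0.5],[-1,0,-1,0,0.5],[-1,0,-1,0,0.5],[-1,0,-1,0,0.5],[0,0,0,0,0.5]]'
python3 m.py 7; python3 - <<'E'
from h import *
a=[cv2.imread('pics/%s7.png'%n)[:, :, ::-1] for n in('scene','side')]
save('crop7.png',np.hstack([cv2.resize(a[0][110:290,80:320],(400,300)),cv2.resize(a[1][200:380,220:460],(400,300))]))
for n in('scene','side'):
    p,d,c=cap(n)
    for t in ('cup','jar','coil','screwdriver'):
        for r in nets.cut_out(t,n)[:1]:
            rr,cc=np.nonzero(r['mask']&(d>0)); print(n,t,np.round(r['at']),np.round(np.median(world(d,c,cc,rr),0)))
E
```

```text
t: 15.03
eef_pos: [586.1, 162.0, 72.2]
tcp_rot: [1.24, 1.188, -1.229]
force: [0.4, 0.4, -0.1]
width: 63.7
15.0333 [586.1 162.   72.2] [ 0.4  0.4 -0.1]
scene 0.71 [ 575.7 -100.3] [115.7 132. ] 88.1 bay x,y of centre 1.3 -56.3 y ext [-1.11e+02 -1.00e-01] x ext [-61.2  64.8] 35.37702210100153
side 0.66 [574.9 -92. ] [ 90.9 129.1] 88.2 bay x,y of centre 0.2 -48.0 y ext [-90.7  -5.3] x ext [-63.2  62.6] 33.9469027186589
scene cup [378. 276.] [615. 415.  38.]
scene jar [126. 257.] [785. -46.  64.]
scene coil [236. 144.] [394.  -4.  33.]
scene screwdriver [378. 201.] [432. 366.  21.]
side cup [288. 148.] [605. 414.  45.]
side jar [413. 272.] [763. -72.  61.]
side coil [239. 292.] [382. -21.  34.]
side screwdriver [235. 182.] [425. 349.  20.]
```

View pics/crop7.png

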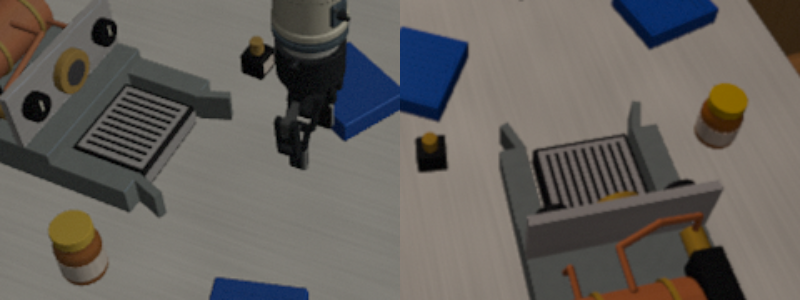

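The tray sits flat and square in the bay against the stop. The bystanders have not moved.

```bash
python3 -c "
from station import finish_job; print(finish_job())"
```

```text
the job is handed in; nothing more can be done
None
```

The black drip tray is home in the bay, and I handed the job in at about 15.5 s. I pushed it along the bench with both fingertips until the force rose to 21 N with no further movement.

**Tray position:** With the arm backed off, the scene camera put the tray's centre about 1.3 mm off mid-bay. Along the bay it was 56.3 mm inside the mouth, against 55 mm for home. The tray was square to the bay within about 0.3°, and its top was at its normal height.

**Bystanders:** In the scene camera, the cup, jar, coil and screwdriver were within about 3 mm of where they started.

**What disagreed or failed:**
- **Missed first push:** The first push went over the tray without touching it. The reported TCP height read about 35 mm lower than both cameras showed, so I set the fingertip height from the cameras instead.
- **Side camera on the tray:** It put the tray's centre at -48 mm because the machine's panel hides the back of the tray. I relied on the scene view and the contact with the stop.
- **Side camera on the cup:** It showed a shift of about 27 mm (23 mm in x, 14 mm in y). I put this down to the gripper partly hiding the cup; the scene view showed no movement.

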